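Stamp the certificate gently on the glass light pad

TASK

Lift the stand magnifier off the certificate and stand it upright on the bench top beside the light pad. Then take the stamp with the flat-sided rectangular grip from the slanted rack, stand it upright and square in the middle of the printed rectangular frame, and gently hold its sprung handle pressed down most of its stroke for half a second: the light pad must never carry more than 20 N, and the stamp must not be pressed anywhere else on the pad. Finally lean the stamp back in the rack bay it came from and let go, leaving the other two stamps, the jar and the dropper bottle where they stand.

Things in the scene. Friction and masses are not known exactly. Their poses are not given: they have to be found in the camera images.
- bed: Fixed light pad with a grey rim, 170 (its x) x 230 (its y) x 12 mm high, lying flat on the bench, with a white certificate sheet on top. Origin: centre of its underside.
- field (a point): Centre of the printed rectangular frame on the certificate, on the pad's top face (12 mm above the bench). The frame is 64 mm along the pad's x and 100 mm along the pad's y.
- loupe: Loose stand magnifier, 160 g, 72 mm tall: clear foot 66 mm across and 16 mm high, tapering up to 26 mm height, then a black cylinder 48 mm across up to 72 mm. It stands upright on the certificate, over the printed frame. Origin: centre of its underside, z up.
- rack: Fixed stamp rack, 155 mm (x -50..105) x 288 mm (y +-144). A slanted floor rises towards its +x at 30 degrees, so the stamps lean 30 degrees towards its -x (front). Three bays along its y, 90 mm apart, each 68 mm wide between ridges 16 mm high; a 16 mm ledge closes the low front edge. A shelf board stands above its rear. Origin: on the bench under the middle of the slanted floor.
- bay0 (a point): Bay at the rack's y = -90 mm: the point on the slanted floor where the middle of a stamp's foot rests (6 mm clear of the ledge).
- bay1 (a point): The same point of the middle bay.
- bay2 (a point): The same point of the bay at the rack's y = +90 mm.
- stamp: The stamp to use, loose, 280 g: black foot plate 72 (its x) x 44 (its y) x 8 mm, two black cheeks up to 60 mm, grey sprung handle with a flat-sided rectangular grip 46 mm (x) x 30 mm (y), 92 to 140 mm above the foot. Starts in one of the three bays, x running up the slope, z 30 degrees from vertical. Origin: centre of the foot's underside, z up along the stamp.
- stamp_grip (a point): Middle of the stamp's rectangular grip, on the sliding handle, 118 mm above the foot's underside when the handle is up.
- stamp_handle (a joint): How far the stamp's handle is pressed down against its spring: 0 = up, 0.018 m = bottomed. It starts to move at about 3.5 N and takes about 8 N at 0.013 m and 10 N at the bottom.
- stamp_ball: Another loose stamp in the rack with the same foot, ending in a ball 36 mm across, 138 mm tall. To be left alone. Origin: centre of the foot's underside.
- stamp_low: Another loose stamp in the rack with the same foot, low, ending in a thin round stub 26 mm across, 106 mm tall. To be left alone. Origin: centre of the foot's underside.
- jar: Loose closed white-capped jar, 76 mm across, 90 mm tall. To be left alone. Origin: centre of its underside.
- dropper: Loose green glass bottle with a black cap, 34 mm across, 110 mm tall, between the pad and the rack. To be left alone. Origin: centre of its underside.
- shelf_edge (a point): Middle of the front edge of the rack's shelf board (at the rack's x = -30 mm, 217 mm above the bench). The board is 10 mm thick, 288 mm along y and runs 135 mm back to +x, with small boxes on it 40 mm high; its posts stand at the rack's x = 75 mm, y = +-140 mm.

How it is judged:
On the way, in this order (a step that is already met when the one before it is completed fails the run):
1. the magnifier stands upright on the bench top, off the light pad, let go (height (world z) of loupe below 0.006 m and angle between loupe's own z axis and vertical below 0.1 rad and contact force between the fingers and loupe below 0.1 N), for 0.2 s.
2. the stamp stands upright in the middle of the printed frame (within 12 mm), square to it (within 10 degrees), its handle pressed down by more than 12 mm (horizontal distance between stamp and field below 0.012 m and angle between the x axis of stamp and the y axis of bed, either way round below 0.175 rad and angle between stamp's own z axis and vertical below 0.1 rad and contact force between stamp and bed above 2 N and value of joint stamp_handle above 0.012 m), for 0.2 s.
At the end, for the whole second after the job is handed in: The stamp rests in the bay it came from, foot flat on the slanted floor (within 25 mm of its starting place, leaning 25 to 35 degrees), handle up and at rest; the magnifier stands upright on the bench top, off the light pad (height (world z) of loupe below 0.006 m and angle between loupe's own z axis and vertical below 0.1 rad and distance of stamp from where it was at the start of the episode below 0.025 m and angle between stamp's own z axis and vertical between 0.44 and 0.61 rad and linear speed of each of stamp, loupe below 0.02 m/s and value of joint stamp_handle below 0.004 m); the robot touches nothing.
It fails at once if the light pad carries more than 22 N (contact force between bed and anything else above 22 N).
It fails at once if the stamp is pressed (handle down more than 6 mm) on the light pad more than 20 mm from the middle of the frame (horizontal distance between stamp and field above 0.02 m and contact force between stamp and bed above 1 N and value of joint stamp_handle above 0.006 m).
It fails at once if another stamp is moved more than 20 mm (distance of any of stamp_ball, stamp_low from where it was at the start of the episode above 0.02 m).
It fails at once if the jar or the dropper bottle is moved more than 25 mm or tipped (distance of any of jar, dropper from where it was at the start of the episode above 0.025 m or angle between any of jar, dropper's own z axis and vertical above 0.3 rad).
It also fails if it takes over 61 s, if anything falls off the work surface, if the arm or the gripper's body presses on something with over 40 N, if the wrist force passes 120 N, or if a joint passes its speed limit or range.

ROBOT

A 6-joint arm with a two-finger parallel gripper is mounted at the origin on the work surface. World frame = base frame: x ahead of the robot, y to its left, z up, the work surface at z = 0. Lengths are in m, angles in rad, forces in N, time in s.
With the tool pointing down it reaches from about 0.4 to 0.925 m from the base axis. Payload 3.4 kg.
Tool frame: the origin (TCP) lies midway between the tips of the shut fingers; the grasp point (between the pads) lies 19 mm behind it (manip.grip_depth is the distance from the TCP to the grasp point, in m); z points along the fingers, y is the line along which they close (so a half turn about z gives the same grasp; the last joint's range is limited). The gripper opens to 85 mm and grips with 20 to 120 N. Pads are 22 mm wide; open, the fingers measure 114 mm over their backs; the gripper's body (76 mm by 85 mm) begins 54 mm behind the grasp point. The pads swing forward as they close: fully open they stand 13 mm farther back than shut.
Start: joints at [1.107, 0.307, 1.506, -0, 1.328, -0.073], TCP at [0.219, 0.532, 0.231] pointing down, gripper open.
Joint ranges: [-3.12, 3.12], [-1.05, 2.28], [0.14, 2.33], [-1.42, 4.57], [0.1, 2.73], [-2.68, 2.68]. Speed limits (rad/s): [2.57, 2.57, 3.14, 3.14, 3.14, 3.14].

INTERFACE

Orientations are given as a 3x3 rotation matrix whose columns are the frame's x, y, z axes.
In Python, from rig import manip, vision gives the robot as it stands.
- The arm moves only by the tool step_arm, never from a script. Its argument "series" is text: rows parted by semicolons, each of 5 numbers parted by spaces: the finger opening in m, from 0 to 0.0854, then the shift along the world's x, y, z in m, then the turn about the world's z in rad. A call has 1 to 12 rows; each row shifts and turns the commanded pose from where the row before left it; what a row does not reach is not made up. A row lasts 1/12 s, in which the tool goes at most 41.7 mm and 7.16 degrees, less where a joint would pass 70% of its speed; a pose out of reach is approached as far as the arm can. A call is refused whole if a number of a shift passes 0.0417 or a number of a turn 0.125, either way. A call with a gripper value outside its range is refused whole. The fingers move at their own pace and stop on an object; "grip_force" is the grip in N (left out, the last holds). Time passes only in rows, so rows that do not move let the fingers close. It gives the time, the measured TCP pose, the force, the opening and the grip force at its end, in the units of the state.
- manip.observe(): the state, without advancing time (a new reading comes with each control period).
- vision.read_camera(name): name is "scene" or "top"; returns the picture (480x640x3 uint8, red, green, blue); there is no depth.
- vision.get_calibration(name): a dict with "intrinsics" (3x3 intrinsics, pixels), "eye" and "rotation" of the camera in the world. Camera axes: x right, y down, z forward; pixel columns grow to the right and rows downward; lengths in m; the calibration is good to about 2 mm. A picture is of the moment at which its call begins. get_calibration takes no time and is no camera call.
- manip.job_done(): hands the job in; it is judged then, once.
The state is a dict: "t": time; "joint_pos": joint angles; "dq": joint speeds; "joint_torque": joint torques, N m; "position": TCP position; "tcp_rot": TCP orientation; "wrist_force": force on the tool from outside, world axes, zero at the start; "wrist_torque": the same for the moment, N m; "grip_width": finger opening in m; "finger_force": force on a finger pad.
Only numpy, scipy, OpenCV 4.12 (cv2) and the standard library are available. Lean on these libraries where they do the work, as an engineer would, in place of code of your own. Each camera call takes 0.05 s, during which the arm holds its last target. There are 200 camera calls.

## Working session

There is one attempt and no reset: what is moved stays moved. The work goes in short steps, Python scripts to look and compute and a tool call to move; the robot and the scene stay as the last step left them, time stands still between calls to the robot, and variables do not carry over. Pictures are saved under pics/ and viewed, at most 10 in all, crops included, and the job is handed in when it is done.

Besides the shell and the picture viewer there is one more tool, called after ">>>" as a command line: name --argument value ..., lists and objects as JSON in quotes. step_arm: Moves the arm, as the interface text tells. Its arguments: {"type":"object","properties":{"series":{"type":"string"},"grip_force":{"type":"number"}},"required":["series"]}

```bash
mkdir -p pics; ls
python3 - <<'E'
from rig import manip, vision
import cv2,numpy as np
np.set_printoptions(precision=4,suppress=True)
for n in ("scene","top"):
    im=vision.read_camera(n); cv2.imwrite(f"pics/{n}0.png",im[:,:,::-1])
    c=vision.get_calibration(n); print(n,c)
print(manip.observe(), manip.grip_depth)
E
```

```text
pics
scene {'intrinsics': array([[599.1983,   0.    , 307.1069],
       [  0.    , 599.1983, 252.5089],
       [  0.    ,   0.    ,   1.    ]]), 'eye': array([1.6884, 0.0376, 1.0425]), 'rotation': array([[-0.1002,  0.6183, -0.7795],
       [ 0.9947,  0.0789, -0.0653],
       [ 0.0212, -0.782 , -0.623 ]])}
top {'intrinsics': array([[465.2085,   0.    , 319.4561],
       [  0.    , 465.2085, 238.1612],
       [  0.    ,   0.    ,   1.    ]]), 'eye': array([ 0.4328, -0.0644,  1.1876]), 'rotation': array([[-0.0119, -0.9933,  0.1147],
       [-0.9997,  0.0142,  0.0193],
       [-0.0208, -0.1144, -0.9932]])}
{'t': 0.1, 'joint_pos': array([ 1.1065,  0.3075,  1.5075, -0.    ,  1.3284, -0.0735]), 'dq': array([ 0.0009, -0.0034, -0.0039, -0.0004,  0.002 ,  0.002 ]), 'joint_torque': array([ -0.0004, -45.8526, -25.2609,  -0.0002,   0.0055,   0.    ]), 'position': array([0.2188, 0.5311, 0.2305]), 'tcp_rot': array([[-0.9246,  0.3809, -0.0008],
       [ 0.3809,  0.9246, -0.0016],
       [ 0.0001, -0.0018, -1.    ]]), 'wrist_force': array([ 0.4444, -0.74  ,  0.5486]), 'wrist_torque': array([-0.006 , -0.0594,  0.0047]), 'finger_force': 0.0, 'grip_width': 0.08471086932219864} 0.0187
```

View pics/scene0.png

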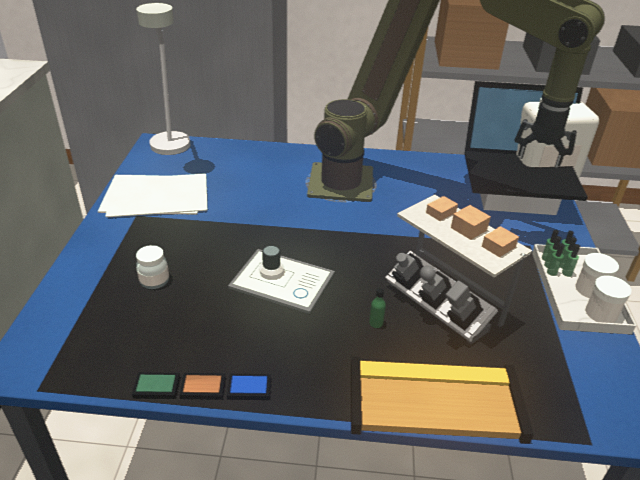

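View pics/top0.png

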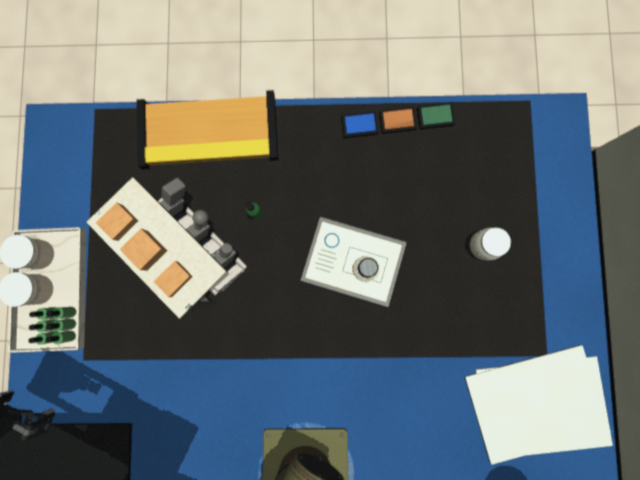

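Scene view: magnifier at about (271,262) on the pad. The rack is at about (440,292) with the rectangular-grip stamp at (462,300), nearest the camera. In the top view that stamp is at (175,192) and the shelf's front edge runs from (134,178) to (228,270).

Run:
```python
import cv2
s=cv2.imread("pics/scene0.png");t=cv2.imread("pics/top0.png")
cv2.imwrite("pics/c1.png",cv2.resize(s[240:350,375:515],(0,0),fx=5.4,fy=5.4,interpolation=cv2.INTER_CUBIC))
cv2.imwrite("pics/c2.png",cv2.resize(t[170:320,85:255],(0,0),fx=4,fy=4,interpolation=cv2.INTER_CUBIC))
cv2.imwrite("pics/c3.png",cv2.vconcat([cv2.resize(s[235:315,222:342],(720,300)) if 0 else cv2.resize(s[240:312,222:342],(500,300)),cv2.resize(t[210:312,290:460],(500,300),interpolation=cv2.INTER_CUBIC)]))
```

```text
(no output)
```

View pics/c1.png

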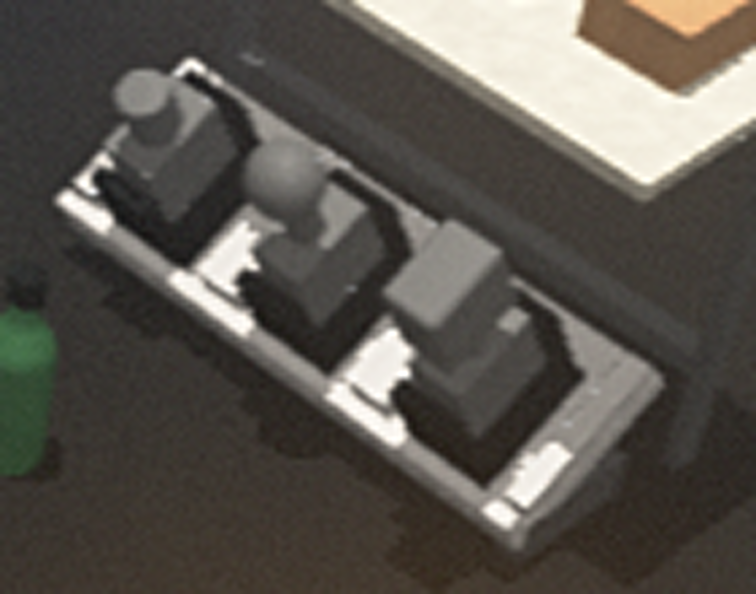

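View pics/c2.png

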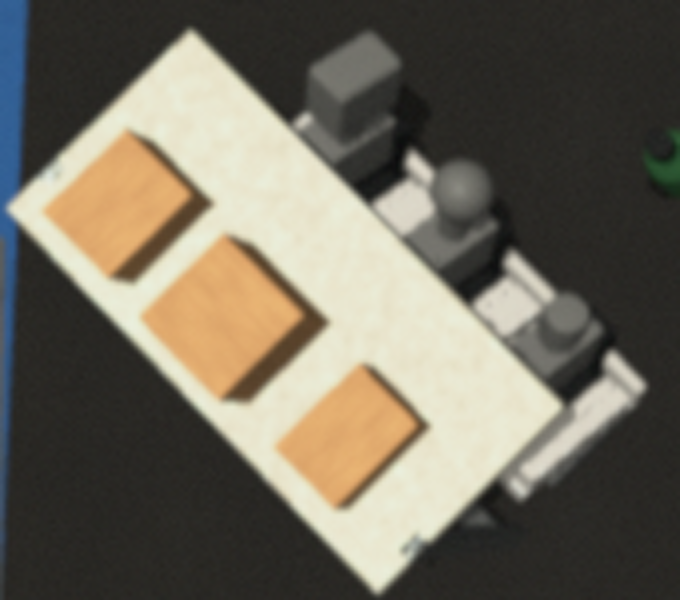

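View pics/c3.png

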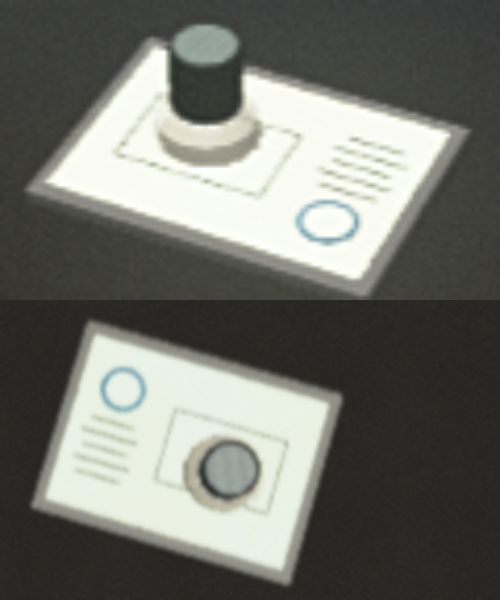

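The crops show the grip's top face clearly in both views. Its corners are c1 (453,218), (503,258), (432,328), (385,292) and c2 (370,30), (402,62), (345,102), (308,72). The printed frame corners and the loupe cap's top disc can also be located in both views.

```bash
cat > h.py <<'E'
import numpy as np, cv2
from rig import manip, vision
np.set_printoptions(precision=4,suppress=True)
C={n:vision.get_calibration(n) for n in("scene","top")}
def ray(n,p):
    c=C[n];d=c["rotation"]@np.linalg.inv(c["intrinsics"])@[p[0],p[1],1];return c["eye"],d/np.linalg.norm(d)
def plane(n,p,z):
    e,d=ray(n,p);return e+d*(z-e[2])/d[2]
def tri(ps,pt):
    A=[];b=[]
    for n,p in(("scene",ps),("top",pt)):
        e,d=ray(n,p);P=np.eye(3)-np.outer(d,d);A.append(P);b.append(P@e)
    x=np.linalg.lstsq(np.vstack(A),np.hstack(b),rcond=None)[0]
    return x, np.linalg.norm(A[0]@x-b[0])+np.linalg.norm(A[1]@x-b[1])
def obs():
    s=manip.observe()
    print("t",s["t"],"pos",s["position"],"rot",s["tcp_rot"].ravel(),"F",s["wrist_force"],"w",s["grip_width"],"ff",s["finger_force"])
E
python3 - <<'E'
from h import *
c1=lambda x,y:((x+.5)/5.4-.5+375,(y+.5)/5.4-.5+240)
c2=lambda x,y:((x+.5)/4-.5+85,(y+.5)/4-.5+170)
s3=lambda x,y:((x+.5)*.24-.5+222,(y+.5)*.24-.5+240)
t3=lambda x,y:((x+.5)*.34-.5+290,(y-300+.5)*.34-.5+210)
def show(n,S,T):
    X=np.array([tri(a,b)[0] for a,b in zip(S,T)]);r=[tri(a,b)[1] for a,b in zip(S,T)]
    print(n,*X,"mean",X.mean(0),"res",np.array(r));return X
# order: rear-(far y) , front...
S=[c1(453,218),c1(503,258),c1(432,328),c1(385,292)]
T=[c2(345,102),c2(308,72),c2(370,30),c2(402,62)]
X=show("grip",S,T)
for i in range(4):print(np.linalg.norm(X[i]-X[(i+1)%4]))
print("shelf front corner near", tri(c1(648,196),c2(188,30)))
print("ledge far end corner", tri(c1(60,198),c2(642,385)))
F=show("frame",[s3(158,93),s3(118,155),s3(262,197),s3(301,135)],[t3(268,512),t3(287,440),t3(175,409),t3(155,481)])
for i in range(4):print(np.linalg.norm(F[i]-F[(i+1)%4]))
P=show("pad",[s3(148,38),s3(26,190),s3(368,297),s3(470,128)],[t3(290,585),t3(342,397),t3(90,320),t3(32,507)])
print("loupe top",tri(s3(206,45),t3(231,470)))
t=cv2.imread("pics/top0.png")
def edge(a,b,z):
    d=plane("top",b,z)-plane("top",a,z);return plane("top",a,z),plane("top",b,z),np.degrees(np.arctan2(d[1],d[0]))
print("shelf front",edge(c2(190,28),c2(565,405),.217))
m=((t.min(2)>75)&(cv2.cvtColor(t,cv2.COLOR_BGR2HSV)[...,1]<60)).astype(np.uint8);m[:, :295]=0;m[:,415:]=0;m[:210]=0;m[315:]=0
c=max(cv2.findContours(m,0,2)[0],key=cv2.contourArea)
b=cv2.boxPoints(cv2.minAreaRect(c));q=np.array([plane("top",p,.012) for p in b]);print("padrect",q,q.mean(0))
e=[q[(i+1)%4]-q[i] for i in range(4)];print([(np.linalg.norm(v),np.degrees(np.arctan2(v[1],v[0]))) for v in e])
f=[plane("top",t3(*p),.012) for p in((268,512),(287,440),(175,409),(155,481))];print("frame top@12",*f,np.mean(f,0))
print("stamp others", tri(c1(284,172),c2(463,188)),tri(c1(143,92),c2(566,312)))
print("dropper",tri(c1(25,290),c2(660,143)))
E
```

```text
grip [0.6522 0.289  0.17  ] [0.6704 0.3098 0.1668] [0.6983 0.2811 0.1503] [0.6792 0.2629 0.1505] mean [0.675  0.2857 0.1594] res [0.0033 0.0001 0.0006 0.0021]
0.027759220964171317
0.043282558369217655
0.026322678125024413
0.042333023102642656
shelf front corner near (array([0.683 , 0.3565, 0.2163]), np.float64(0.0016085250488540857))
ledge far end corner (array([0.4993, 0.1435, 0.0346]), np.float64(0.0004399244037915079))
frame [ 0.4562 -0.1939  0.0124] [ 0.5175 -0.2108  0.0104] [ 0.5457 -0.1154  0.0104] [ 0.4839 -0.0978  0.0103] mean [ 0.5008 -0.1545  0.0109] res [0.0004 0.0031 0.0025 0.0011]
0.06361606854080375
0.09940846850055039
0.06423988417173292
0.10010937355204651
pad [ 0.3942 -0.2112  0.0076] [ 0.5544 -0.2608  0.0078] [ 0.6247 -0.0424  0.0093] [0.463  0.0085 0.0098] mean [ 0.5091 -0.1265  0.0086] res [0.0009 0.0006 0.0036 0.0018]
loupe top (array([ 0.4889, -0.157 ,  0.0814]), np.float64(0.0012853898632014687))
shelf front (array([0.684, 0.356, 0.217]), array([0.4788, 0.1512, 0.217 ]), np.float64(-135.03770753959853))
padrect [[ 0.4622  0.0098  0.012 ]
 [ 0.6269 -0.0412  0.012 ]
 [ 0.5556 -0.2641  0.012 ]
 [ 0.3936 -0.2103  0.012 ]] [ 0.5096 -0.1264  0.012 ]
[(np.float64(0.1724336602309945), np.float64(-17.20311658628715)), (np.float64(0.23406253443942562), np.float64(-107.74990686795302)), (np.float64(0.17065320684220983), np.float64(161.62681987887564)), (np.float64(0.2305675086363245), np.float64(72.693096166442))]
frame top@12 [ 0.4563 -0.1942  0.012 ] [ 0.5176 -0.2121  0.012 ] [ 0.5456 -0.1166  0.012 ] [ 0.4839 -0.0983  0.012 ] [ 0.5008 -0.1553  0.012 ]
stamp others (array([0.6058, 0.2264, 0.1494]), np.float64(0.001321008599294896)) (array([0.536 , 0.1703, 0.1319]), np.float64(0.0004020205185435278))
dropper (array([0.6394, 0.1217, 0.0998]), np.float64(0.000896038054143393))
```

>>> step_arm --series "0.0854 0.015 -0.015 0.034 -0.065; 0.0854 0.015 -0.015 0.034 -0.065; 0.0854 0.015 -0.015 0.034 -0.065; 0.0854 0.017 -0.036 0 -0.065; 0.0854 0.017 -0.036 0 -0.065; 0.0854 0.017 -0.036 0 -0.065; 0.0854 0.017 -0.036 0 -0.065; 0.0854 0.017 -0.036 0 -0.065; 0.0854 0.017 -0.036 0 -0.065; 0.0854 0.017 -0.036 0 -0.065; 0.0854 0.017 -0.036 0 -0.065; 0.0854 0.017 -0.036 0 -0.065" --grip_force 30

```text
t: 1.1
position: [0.417, 0.1607, 0.3331]
tcp_rot: [[-0.387, 0.922, -0.0], [0.922, 0.387, -0.0], [0.0, -0.0, -1.0]]
wrist_force: [1.1, -0.0, 0.2]
grip_width: 0.0854
finger_force: 0.0
```

>>> step_arm --series "0.0854 0.007 -0.032 -0.017 -0.065; 0.0854 0.007 -0.032 -0.017 -0.065; 0.0854 0.007 -0.032 -0.017 -0.065; 0.0854 0.007 -0.032 -0.017 -0.065; 0.0854 0.007 -0.032 -0.017 -0.065; 0.0854 0.007 -0.032 -0.017 -0.065; 0.0854 0.007 -0.032 -0.017 -0.065; 0.0854 0.007 -0.032 -0.017 -0.065; 0.0854 0.007 -0.032 -0.017 -0.065; 0.0854 0.007 -0.032 -0.017 -0.065; 0.0854 0 0 0 -0.05; 0.0854 0 0 0 0"

```text
t: 2.1
position: [0.4863, -0.1588, 0.1615]
tcp_rot: [[0.3, 0.954, -0.003], [0.954, -0.3, 0.001], [0.0, -0.004, -1.0]]
wrist_force: [-0.7, -0.2, 0.5]
grip_width: 0.0857
finger_force: 0.0
```

>>> step_arm --series "0.0854 0.002 0.001 -0.03 0; 0.0854 0 0 -0.03 0; 0.0854 0 0 -0.03 0; 0.0854 0 0 -0.02 0; 0.0854 0 0 0 0; 0.04 0 0 0 0; 0.04 0 0 0 0; 0.04 0 0 0 0; 0.04 0 0 0 0; 0.04 0 0 0 0; 0.04 0 0 0 0" --grip_force 30

```text
t: 3.02
position: [0.4906, -0.1567, 0.0552]
tcp_rot: [[0.295, 0.955, 0.004], [0.955, -0.295, -0.001], [-0.0, 0.004, -1.0]]
wrist_force: [-0.2, 1.6, 7.7]
grip_width: 0.0475
finger_force: 30.7
```

>>> step_arm --series "0.04 0 0 0.015 0; 0.04 0 0 0.025 0; 0.04 0 0 0.03 0; 0.04 0.02 0 0 0; 0.04 0.035 -0.005 0 0; 0.04 0.035 -0.005 0 0; 0.04 0.035 -0.005 0 0; 0.04 0.035 -0.005 0 0; 0.04 0.025 0 0 0; 0.04 0 0 -0.03 0; 0.04 0 0 -0.02 0; 0.04 0 0 0 0"

```text
t: 4.02
position: [0.6707, -0.1751, 0.0686]
tcp_rot: [[0.295, 0.955, -0.009], [0.955, -0.295, 0.003], [0.0, -0.009, -1.0]]
wrist_force: [-1.6, 0.1, -2.2]
grip_width: 0.047
finger_force: 31.9
```

Run:
```python
from h import *
obs();im=vision.read_camera("scene");cv2.imwrite("pics/d.png",cv2.resize(im[220:330,200:340,::-1],(0,0),fx=4,fy=4))
```

```text
t 4.0167 pos [ 0.6707 -0.1751  0.0686] rot [ 0.2952  0.9554 -0.0088  0.9554 -0.2952  0.0028  0.0001 -0.0092 -1.    ] F [-1.5656  0.1287 -2.2387] w 0.047023431912345454 ff 31.944839358329773
```

View pics/d.png

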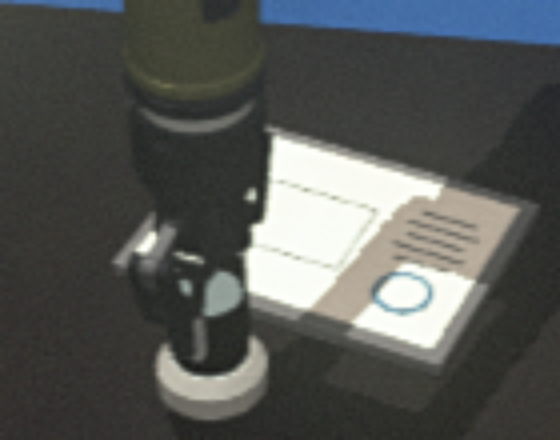

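The loupe is held upright over the bench beside the pad (foot at (212,380) in the crop), clear of it. Lowering it now.

>>> step_arm --series "0.04 0 0 -0.01 0; 0.04 0 0 -0.008 0; 0.04 0 0 -0.003 0; 0.04 0 0 -0.002 0; 0.04 0 0 0 0; 0.04 0 0 0 0"

```text
t: 4.57
position: [0.6743, -0.1765, 0.0509]
tcp_rot: [[0.296, 0.955, 0.001], [0.955, -0.296, -0.0], [0.0, 0.001, -1.0]]
wrist_force: [0.1, 0.1, -1.2]
grip_width: 0.0471
finger_force: 31.9
```

>>> step_arm --series "0.04 0 0 -0.002 0; 0.04 0 0 -0.002 0; 0.04 0 0 0 0; 0.04 0 0 0 0"

```text
t: 4.9
position: [0.674, -0.1763, 0.0462]
tcp_rot: [[0.295, 0.955, -0.0], [0.955, -0.295, 0.0], [-0.0, -0.0, -1.0]]
wrist_force: [-0.1, -0.5, -2.7]
grip_width: 0.0473
finger_force: 31.9
```

>>> step_arm --series "0.04 0 0 -0.002 0; 0.04 0 0 -0.001 0; 0.04 0 0 0 0; 0.04 0 0 0 0"

```text
t: 5.23
position: [0.6741, -0.1764, 0.0432]
tcp_rot: [[0.296, 0.955, -0.0], [0.955, -0.296, 0.0], [0.0, -0.0, -1.0]]
wrist_force: [-0.3, 0.2, -1.7]
grip_width: 0.0472
finger_force: 32.0
```

>>> step_arm --series "0.04 0 0 -0.001 0; 0.04 0 0 -0.001 0; 0.04 0 0 0 0; 0.04 0 0 0 0"

```text
t: 5.57
position: [0.6742, -0.1763, 0.0432]
tcp_rot: [[0.295, 0.955, 0.001], [0.955, -0.295, -0.0], [-0.0, 0.001, -1.0]]
wrist_force: [-1.7, 0.5, 8.5]
grip_width: 0.047
finger_force: 33.0
```

>>> step_arm --series "0.0854 0 0 0 0; 0.0854 0 0 0 0; 0.0854 0 0 0 0; 0.0854 0 0 0 0; 0.0854 0 0 0.02 0; 0.0854 0 0 0.04 0; 0.0854 0 0 0.04 0; 0.0854 0 0 0.04 0; 0.0854 0 0 0.04 0; 0.0854 0 0 0.035 0; 0.0854 0 0 0 0"

```text
t: 6.48
position: [0.6784, -0.1777, 0.2661]
tcp_rot: [[0.295, 0.955, 0.015], [0.955, -0.295, -0.005], [-0.0, 0.016, -1.0]]
wrist_force: [1.4, -0.6, 1.0]
grip_width: 0.0853
finger_force: 0.0
```

Run:
```python
from h import *
obs();im=vision.read_camera("scene");im2=vision.read_camera("top")
cv2.imwrite("pics/e.png",cv2.hconcat([cv2.resize(im[220:330,200:320,::-1],(360,330)),cv2.resize(im2[180:290,300:420,::-1],(360,330))]))
```

```text
t 6.4833 pos [ 0.6784 -0.1777  0.2661] rot [ 0.2955  0.9552  0.0154  0.9553 -0.2954 -0.0051 -0.0003  0.0163 -0.9999] F [ 1.3843 -0.6492  0.9739] w 0.08534508484592275 ff 0.0
```

View pics/e.png

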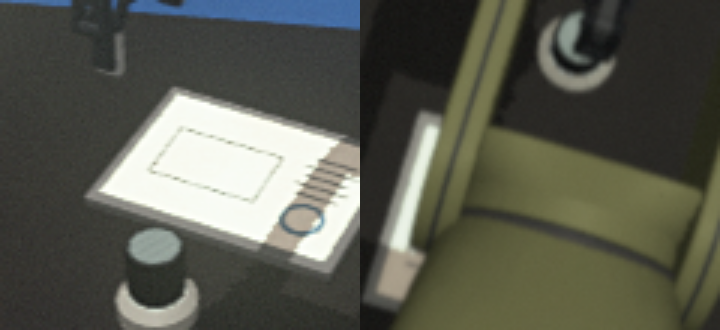

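Loupe stands upright on the bench, off the pad (base at (157,305) in the left crop), and the frame is unobstructed. On to the stamp.

>>> step_arm --series "0.065 0.0016 0.0367 0 0.0905; 0.065 0.0016 0.0367 0 0.0905; 0.065 0.0016 0.0367 0 0.0905; 0.065 0.0016 0.0367 0 0.0905; 0.065 0.0016 0.0367 0 0.0905; 0.065 0.0016 0.0367 0 0.0905; 0.065 0.0016 0.0367 0 0.0905; 0.065 0.0016 0.0367 0 0.0905; 0.065 0.0016 0.0367 0 0.0905; 0.065 0.0016 0.0367 0 0.0905; 0.065 0.0016 0.0367 0 0.0905; 0.065 0.0016 0.0367 0 0.0905"

```text
t: 7.58
position: [0.6918, 0.2655, 0.253]
tcp_rot: [[-0.711, 0.703, -0.005], [0.703, 0.711, -0.002], [0.002, -0.005, -1.0]]
wrist_force: [1.1, -0.4, 0.1]
grip_width: 0.0651
finger_force: 0.0
```

>>> step_arm --series "0.065 0 0 0 0; 0.065 0 0 0 0"

```text
t: 7.75
position: [0.6917, 0.2663, 0.2527]
tcp_rot: [[-0.71, 0.704, -0.005], [0.704, 0.71, -0.002], [0.002, -0.005, -1.0]]
wrist_force: [-0.4, -0.9, 0.3]
grip_width: 0.0649
finger_force: 0.0
```

Run:
```python
from h import *
s=manip.observe();p=s["position"];r=s["tcp_rot"]
print(p,np.degrees(np.arctan2(r[1,1],r[0,1])),"to pre",np.array([.6976,.2631,.119])-p)
f=[plane("scene",(200+(x+.5)/3-.5,220+(y+.5)/3-.5),.012) for x,y in((182,127),(150,172),(248,202),(283,157))]
print("frame scene",*f,np.mean(f,0))
```

```text
[0.6917 0.2663 0.2527] 45.2264072683756 to pre [ 0.0059 -0.0032 -0.1337]
frame scene [ 0.4558 -0.1917  0.012 ] [ 0.5203 -0.2094  0.012 ] [ 0.5485 -0.1194  0.012 ] [ 0.4857 -0.0966  0.012 ] [ 0.5026 -0.1543  0.012 ]
```

>>> step_arm --series "0.065 0.006 -0.003 -0.03 0; 0.065 0 0 -0.035 0; 0.065 0 0 -0.035 0; 0.065 0 0 -0.033 0; 0.065 0 0 0 0; 0.065 0 0 0 0"

```text
t: 8.25
position: [0.6968, 0.2588, 0.1196]
tcp_rot: [[-0.706, 0.708, -0.008], [0.708, 0.706, -0.003], [0.003, -0.008, -1.0]]
wrist_force: [-0.0, -0.1, 1.0]
grip_width: 0.0647
finger_force: 0.0
```

>>> step_arm --series "0.065 -0.006 0.006 0 0; 0.065 -0.006 0.006 0 0; 0.065 -0.006 0.006 0 0; 0.065 0 0 0 0; 0.065 0 0 0 0"

```text
t: 8.67
position: [0.6813, 0.2802, 0.1253]
tcp_rot: [[-0.709, 0.706, 0.003], [0.706, 0.709, 0.001], [-0.001, 0.002, -1.0]]
wrist_force: [0.9, -0.3, 0.4]
grip_width: 0.065
finger_force: 0.0
```

>>> step_arm --series "0.065 -0.001 0.001 -0.004 0; 0.065 0 0 0 0; 0.02 0 0 0 0; 0.02 0 0 0 0; 0.02 0 0 0 0; 0.02 0 0 0 0; 0.02 0 0 0 0; 0.02 0 0 0 0" --grip_force 60

```text
t: 9.33
position: [0.6805, 0.28, 0.1193]
tcp_rot: [[-0.707, 0.707, 0.0], [0.707, 0.707, 0.0], [-0.0, 0.0, -1.0]]
wrist_force: [0.1, 0.7, -0.3]
grip_width: 0.0295
finger_force: 60.2
```

>>> step_arm --series "0.02 0.0035 -0.0035 0.0087 0; 0.02 0.007 -0.007 0.0173 0; 0.02 0.0106 -0.0106 0.026 0; 0.02 0.0106 -0.0106 0.026 0; 0.02 0.0106 -0.0106 0.026 0; 0.02 0 0 0 0; 0.02 0 0 0 0; 0.02 0 0 0 0"

```text
t: 10.0
position: [0.7211, 0.2376, 0.2216]
tcp_rot: [[-0.707, 0.707, -0.003], [0.707, 0.707, -0.0], [0.002, -0.003, -1.0]]
wrist_force: [-0.3, 0.6, -3.8]
grip_width: 0.0292
finger_force: 59.9
```

Run:
```python
from h import *
obs();im=vision.read_camera("scene")
cv2.imwrite("pics/f.png",cv2.resize(im[190:350,360:520,::-1],(0,0),fx=3.7,fy=3.7))
```

```text
t 10.0 pos [0.7211 0.2376 0.2216] rot [-0.7074  0.7068 -0.0035  0.7068  0.7074 -0.0003  0.0022 -0.0027 -1.    ] F [-0.2698  0.6306 -3.808 ] w 0.029249190809779908 ff 59.89073038101196
```

View pics/f.png

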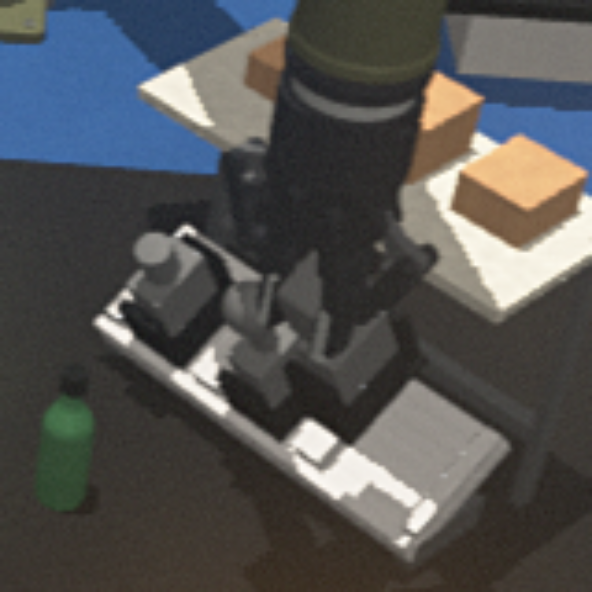

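The stamp is gripped at (330,310) in the crop, off the rack and still leaning; the other stamps and the dropper haven't moved. Next I carry it to free bench to stand it upright.

>>> step_arm --series "0.02 0.003 -0.003 0.03 0; 0.02 0.003 -0.02 0.03 0; 0.02 -0.0035 -0.028 0 -0.1086; 0.02 -0.0035 -0.028 0 -0.1086; 0.02 -0.0035 -0.028 0 -0.1086; 0.02 -0.0035 -0.028 0 -0.1086; 0.02 -0.0035 -0.028 0 -0.1086; 0.02 -0.0035 -0.028 0 -0.1086; 0.02 -0.0035 -0.028 0 -0.1086; 0.02 -0.0035 -0.028 0 -0.1086; 0.02 -0.0035 -0.028 0 -0.1086; 0.02 -0.0035 -0.023 0 -0.1086"

```text
t: 11.05
position: [0.6914, -0.0611, 0.2803]
tcp_rot: [[0.3, 0.954, -0.006], [0.954, -0.3, 0.0], [-0.001, -0.006, -1.0]]
wrist_force: [-0.2, -0.7, -2.9]
grip_width: 0.0292
finger_force: 60.7
```

>>> step_arm --series "0.02 0 0 -0.03 0; 0.02 0 0 -0.035 0; 0.02 0 0 -0.035 0; 0.02 0 0 -0.03 0; 0.02 0 0 -0.015 0; 0.02 0 0 0 0; 0.02 0 0 0 0; 0.02 0 0 0 0"

```text
t: 11.72
position: [0.6938, -0.0596, 0.1386]
tcp_rot: [[0.295, 0.956, 0.0], [0.956, -0.295, 0.0], [0.0, 0.0, -1.0]]
wrist_force: [0.0, -0.3, -3.1]
grip_width: 0.0295
finger_force: 60.7
```

>>> step_arm --series "0.02 0 0 -0.02 0; 0.02 0 0 -0.01 0; 0.02 0 0 -0.005 0; 0.02 0 0 0 0; 0.02 0 0 0 0"

```text
t: 12.13
position: [0.6937, -0.0602, 0.1038]
tcp_rot: [[0.295, 0.955, 0.0], [0.955, -0.295, -0.0], [0.0, 0.0, -1.0]]
wrist_force: [0.3, 0.5, -2.9]
grip_width: 0.0295
finger_force: 60.7
```

>>> step_arm --series "0.02 0 0 -0.003 0; 0.02 0 0 0 0; 0.02 0 0 0 0"

```text
t: 12.38
position: [0.6938, -0.0603, 0.1008]
tcp_rot: [[0.296, 0.955, 0.001], [0.955, -0.296, -0.0], [0.0, 0.001, -1.0]]
wrist_force: [-0.2, 0.2, -3.4]
grip_width: 0.0291
finger_force: 60.7
```

>>> step_arm --series "0.02 0 0 -0.003 0; 0.02 0 0 0 0; 0.02 0 0 0 0"

```text
t: 12.63
position: [0.6933, -0.0603, 0.0971]
tcp_rot: [[0.296, 0.955, -0.0], [0.955, -0.296, 0.0], [-0.0, -0.0, -1.0]]
wrist_force: [-0.5, -0.4, -3.2]
grip_width: 0.0295
finger_force: 60.7
```

>>> step_arm --series "0.02 0 0 -0.003 0; 0.02 0 0 0 0; 0.02 0 0 0 0"

```text
t: 12.88
position: [0.694, -0.0604, 0.095]
tcp_rot: [[0.296, 0.955, 0.001], [0.955, -0.296, -0.0], [0.0, 0.001, -1.0]]
wrist_force: [-0.5, -0.3, 0.8]
grip_width: 0.029
finger_force: 61.4
```

>>> step_arm --series "0.02 0 0 0 0; 0.02 0 0 0 0; 0.02 0.0024 0.0076 0.001 0; 0.02 0.0024 0.0076 0.002 0; 0.02 0.0024 0.0076 0.0018 0; 0.02 0.0024 0.0076 0.0012 0; 0.02 0 0 0 0; 0.02 0 0 0 0" --grip_force 20

```text
t: 13.55
position: [0.7032, -0.0287, 0.1]
tcp_rot: [[0.294, 0.956, -0.0], [0.956, -0.294, -0.0], [-0.0, -0.0, -1.0]]
wrist_force: [0.4, 0.4, -3.1]
grip_width: 0.0289
finger_force: 60.8
```

>>> step_arm --series "0.021 0 0 0 0; 0.021 0 0 0 0; 0.021 0 0 0 0" --grip_force 20

```text
t: 13.8
position: [0.7029, -0.0302, 0.1001]
tcp_rot: [[0.296, 0.955, -0.0], [0.955, -0.296, -0.0], [-0.0, -0.0, -1.0]]
wrist_force: [0.2, 0.9, -2.8]
grip_width: 0.0295
finger_force: 60.8
```

>>> step_arm --series "0.02 0 0 -0.003 0; 0.02 0 0 -0.003 0; 0.02 0 0 0 0; 0.0297 0 0 0 0; 0.02 0 0 0 0; 0.02 0 0 0 0; 0.02 0 0 0 0" --grip_force 20

```text
t: 14.38
position: [0.7034, -0.0302, 0.0949]
tcp_rot: [[0.296, 0.955, 0.001], [0.955, -0.296, -0.001], [-0.0, 0.001, -1.0]]
wrist_force: [-1.3, -1.1, 2.4]
grip_width: 0.0297
finger_force: 26.1
```

>>> step_arm --series "0.02 0.0015 0.0048 0.0005 0; 0.02 0.0015 0.0048 0.0012 0; 0.02 0.0015 0.0048 0.0012 0; 0.02 0.0015 0.0048 0.0012 0; 0.02 0 0 0 0; 0.02 0 0 0 0"

```text
t: 14.88
position: [0.71, -0.0095, 0.0988]
tcp_rot: [[0.295, 0.956, 0.002], [0.956, -0.295, 0.001], [0.001, 0.001, -1.0]]
wrist_force: [0.3, -0.1, 3.0]
grip_width: 0.0295
finger_force: 26.4
```

>>> step_arm --series "0.02 0.0018 0.0058 0.001 0; 0.02 0.0018 0.0058 0.0007 0; 0.02 0.0018 0.0058 0.0005 0; 0.02 0.0018 0.0058 0.0003 0; 0.02 0.0018 0.0058 0 0; 0.02 0 0 0 0; 0.02 0 0 0 0"

```text
t: 15.47
position: [0.7189, 0.0199, 0.1011]
tcp_rot: [[0.295, 0.956, 0.001], [0.956, -0.295, 0.002], [0.002, 0.001, -1.0]]
wrist_force: [1.8, 0.8, 2.8]
grip_width: 0.0297
finger_force: 26.1
```

Run:
```python
from h import *
obs();im=vision.read_camera("scene")
cv2.imwrite("pics/g.png",cv2.resize(im[200:340,230:420,::-1],(0,0),fx=4,fy=4))
```

```text
t 15.4667 pos [0.7189 0.0199 0.1011] rot [ 0.2949  0.9555  0.0014  0.9555 -0.2949  0.0016  0.002   0.0008 -1.    ] F [1.8349 0.8347 2.7784] w 0.029659945519746607 ff 26.06570988893509
```

View pics/g.png

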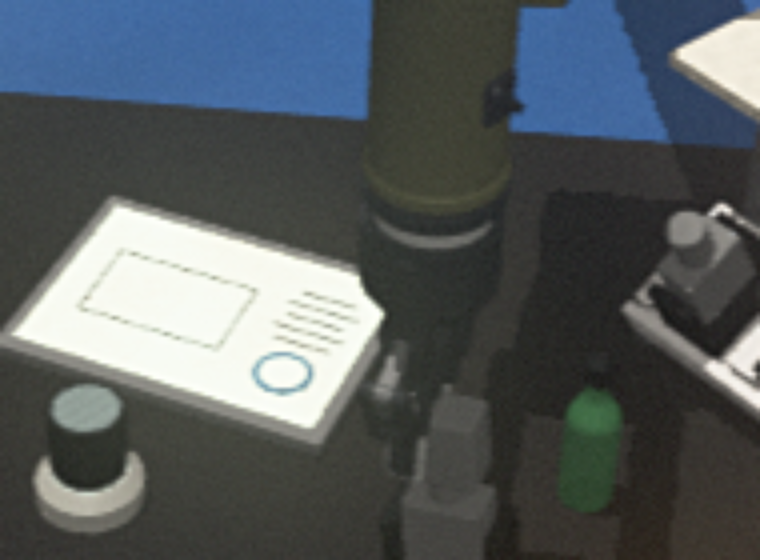

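>>> step_arm --series "0.05 0 0 0 0; 0.05 0 0 0 0; 0.07 0 0 0 0; 0.07 0 0 0 0; 0.07 -0.003 -0.012 0.03 0; 0.07 -0.003 -0.01 0.035 0; 0.07 0 -0.03 0.02 0; 0.07 0 -0.04 0 0; 0.07 0 -0.04 0 0; 0.07 0 -0.04 0 0; 0.07 0 -0.04 0 0; 0.07 0 0 0 0"

```text
t: 16.52
position: [0.7113, -0.2027, 0.1854]
tcp_rot: [[0.302, 0.953, -0.0], [0.953, -0.302, -0.005], [-0.005, 0.001, -1.0]]
wrist_force: [0.7, 0.0, -0.8]
grip_width: 0.0701
finger_force: 0.0
```

Run:
```python
from h import *
obs();im=vision.read_camera("scene");t=vision.read_camera("top")
cv2.imwrite("pics/h.png",cv2.hconcat([cv2.resize(im[270:370,310:390,::-1],(400,500),interpolation=cv2.INTER_CUBIC),cv2.resize(t[140:240,220:300,::-1],(400,500),interpolation=cv2.INTER_CUBIC)]))
```

```text
t 16.5167 pos [ 0.7113 -0.2027  0.1854] rot [ 0.3019  0.9533 -0.0002  0.9533 -0.3019 -0.0051 -0.0049  0.0013 -1.    ] F [ 0.6502  0.0092 -0.7854] w 0.07011639766391631 ff 0.0
```

View pics/h.png

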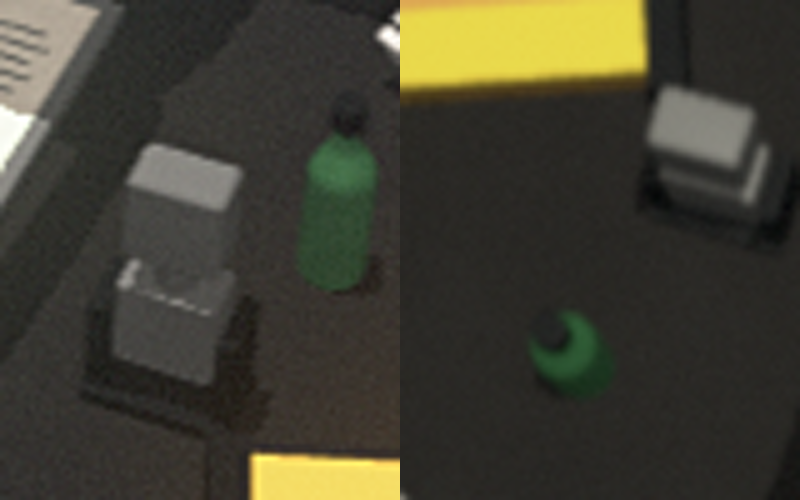

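The stamp stands upright and free on the bench: grip top face corners are (152,145), (243,172), (222,210), (127,186) in the left crop and (670,85), (755,105), (740,165), (650,140) in the right. Dropper untouched.

Run:
```python
from h import *
S=[(310+(x+.5)/5-.5,270+(y+.5)/5-.5) for x,y in((152,145),(243,172),(222,210),(127,186))]
T=[(220+(x-400+.5)/5-.5,140+(y+.5)/5-.5) for x,y in((740,165),(650,140),(670,85),(755,105))]
X=np.array([tri(a,b)[0] for a,b in zip(S,T)]);print(X,X.mean(0),[tri(a,b)[1] for a,b in zip(S,T)])
for i in range(4):
    d=X[(i+1)%4]-X[i];print(np.linalg.norm(d),np.degrees(np.arctan2(d[1],d[0])))
c=X.mean(0);u=np.array([-.295,-.955]);print("grasp@18mm",c[:2]+.018*u,"minus pos",c[:2]+.018*u-manip.observe()["position"][:2])
```

```text
[[0.7082 0.0298 0.1359]
 [0.7208 0.071  0.1361]
 [0.7466 0.0622 0.1368]
 [0.7364 0.0215 0.1367]] [0.728  0.0461 0.1363] [np.float64(0.0033412168669096068), np.float64(0.002323862226624365), np.float64(0.0034604835443386847), np.float64(0.001161494212101465)]
0.043168972731873916 73.02464702004647
0.02732056041886327 -18.87479563860313
0.04196724513960237 -104.0768574965605
0.02943182014980007 163.7060192650907
grasp@18mm [0.7227 0.0289] minus pos [0.0113 0.2249]
```

>>> step_arm --series "0.065 0.0019 0.0388 0 0; 0.065 0.0019 0.0388 0 0; 0.065 0.0019 0.0388 0 0; 0.065 0.0019 0.0388 0 0; 0.065 0.0019 0.0388 0 0; 0.065 0.0019 0.0388 0 0; 0.065 0 0 0 0; 0.065 0 0 -0.03 0; 0.065 0 0 -0.03 0; 0.065 0 0 -0.024 0; 0.065 0 0 0 0; 0.065 0 0 0 0"

```text
t: 17.62
position: [0.7216, 0.0406, 0.1002]
tcp_rot: [[0.294, 0.956, -0.005], [0.956, -0.294, 0.0], [-0.001, -0.005, -1.0]]
wrist_force: [1.0, 0.0, 0.6]
grip_width: 0.0652
finger_force: 0.0
```

>>> step_arm --series "0.065 0 -0.01 0 0; 0.065 0 0 0 0; 0.065 0 0 0 0; 0.02 0 0 0 0; 0.02 0 0 0 0; 0.02 0 0 0 0; 0.02 0 0 0 0; 0.02 0 0 0 0; 0.02 0 0 0 0" --grip_force 40

```text
t: 18.37
position: [0.7236, 0.0292, 0.1024]
tcp_rot: [[0.295, 0.955, 0.0], [0.955, -0.295, -0.0], [0.0, 0.0, -1.0]]
wrist_force: [-0.8, 0.5, 2.3]
grip_width: 0.0295
finger_force: 41.5
```

>>> step_arm --series "0.02 0 0 0.02 0; 0.02 0 0 0.03 0; 0.02 -0.0252 -0.0224 0 0; 0.02 -0.0252 -0.0224 0 0; 0.02 -0.0252 -0.0224 0 0; 0.02 -0.0252 -0.0224 0 0; 0.02 -0.0252 -0.0224 0 0; 0.02 -0.0252 -0.0224 0 0; 0.02 -0.0252 -0.0224 0 0; 0.02 -0.0252 -0.0224 0 0; 0.02 -0.0252 -0.0224 0 0; 0.02 0 0 0 0"

```text
t: 19.37
position: [0.4904, -0.175, 0.1507]
tcp_rot: [[0.298, 0.955, -0.007], [0.955, -0.298, -0.001], [-0.003, -0.007, -1.0]]
wrist_force: [-0.6, -0.2, -4.0]
grip_width: 0.0294
finger_force: 41.6
```

>>> step_arm --series "0.02 0 0 -0.01 0; 0.02 0 0 -0.01 0; 0.02 0 0 0 0; 0.02 0 0 0 0; 0.02 0 0 0 0"

```text
t: 19.78
position: [0.4973, -0.1717, 0.1312]
tcp_rot: [[0.294, 0.956, -0.001], [0.956, -0.294, 0.001], [0.0, -0.001, -1.0]]
wrist_force: [0.5, -0.0, -2.9]
grip_width: 0.0294
finger_force: 41.7
```

>>> step_arm --series "0.02 0 0 -0.008 0; 0.02 0 0 -0.005 0; 0.02 0 0 0 0; 0.02 0 0 0 0"

```text
t: 20.12
position: [0.4964, -0.1721, 0.1183]
tcp_rot: [[0.295, 0.955, -0.001], [0.955, -0.295, 0.001], [0.0, -0.001, -1.0]]
wrist_force: [-0.9, -0.1, -2.1]
grip_width: 0.029
finger_force: 41.6
```

>>> step_arm --series "0.02 0 0 -0.003 0; 0.02 0 0 0 0; 0.02 0 0 0 0; 0.02 0 0 0 0"

```text
t: 20.45
position: [0.4968, -0.1725, 0.116]
tcp_rot: [[0.296, 0.955, 0.0], [0.955, -0.296, -0.0], [-0.0, 0.0, -1.0]]
wrist_force: [0.2, -0.3, -2.7]
grip_width: 0.0296
finger_force: 41.6
```

>>> step_arm --series "0.02 0 0 -0.002 0; 0.02 0 0 -0.002 0; 0.02 0 0 0 0; 0.02 0 0 0 0"

```text
t: 20.78
position: [0.4971, -0.1728, 0.1125]
tcp_rot: [[0.296, 0.955, 0.001], [0.955, -0.296, -0.001], [-0.0, 0.001, -1.0]]
wrist_force: [-1.3, -0.9, 3.2]
grip_width: 0.0292
finger_force: 42.5
```

>>> step_arm --series "0.02 0 0 -0.002 0; 0.02 0 0 -0.002 0; 0.02 0 0 -0.002 0; 0.02 0 0 0 0; 0.02 0 0 0 0"

```text
t: 21.2
position: [0.4971, -0.1729, 0.1062]
tcp_rot: [[0.296, 0.955, 0.001], [0.955, -0.296, -0.001], [-0.001, 0.001, -1.0]]
wrist_force: [-1.2, -1.9, 5.8]
grip_width: 0.0294
finger_force: 42.8
```

>>> step_arm --series "0.02 0 0 -0.002 0; 0.02 0 0 -0.002 0; 0.02 0 0 -0.002 0; 0.02 0 0 -0.002 0; 0.02 0 0 0 0; 0.02 0 0 0 0; 0.02 0 0 0 0"

```text
t: 21.78
position: [0.4971, -0.173, 0.0985]
tcp_rot: [[0.295, 0.955, 0.001], [0.955, -0.295, -0.001], [-0.001, 0.001, -1.0]]
wrist_force: [-2.3, -2.5, 8.2]
grip_width: 0.0291
finger_force: 43.1
```

>>> step_arm --series "0.02 0 0 -0.0015 0; 0.02 0 0 0 0; 0.02 0 0 0 0; 0.02 0 0 0 0; 0.02 0 0 0 0; 0.02 0 0 0 0; 0.02 0 0 0 0; 0.02 0 0 0 0; 0.02 0 0 0 0"

```text
t: 22.53
position: [0.4971, -0.173, 0.0971]
tcp_rot: [[0.295, 0.955, 0.001], [0.955, -0.295, -0.001], [-0.001, 0.001, -1.0]]
wrist_force: [-3.6, -2.3, 8.5]
grip_width: 0.0299
finger_force: 43.2
```

>>> step_arm --series "0.02 0 0 0.003 0; 0.02 0 0 0.004 0; 0.02 0 0 0.004 0; 0.02 0 0 0.004 0; 0.02 0 0 0.002 0; 0.02 0 0 0 0; 0.034 0 0 0 0; 0.034 0 0 0 0; 0.02 0 0 0 0; 0.02 0 0 0 0; 0.02 0 0 0 0; 0.02 0 0 0 0" --grip_force 25

```text
t: 23.53
position: [0.4964, -0.1722, 0.1128]
tcp_rot: [[0.296, 0.955, -0.001], [0.955, -0.296, 0.001], [0.0, -0.001, -1.0]]
wrist_force: [-1.1, 0.5, -2.7]
grip_width: 0.0295
finger_force: 28.7
```

>>> step_arm --series "0.02 0 0 0.02 0; 0.02 0 0 0.035 0; 0.02 0 0 0.035 0; 0.02 0 0 0.035 0; 0.02 0.01 0.012 0.02 0.08; 0.02 0.0224 0.0302 0 0.09; 0.02 0.0224 0.0302 0 0.09; 0.02 0.0224 0.0302 0 0.09; 0.02 0.0224 0.0302 0 0.09; 0.02 0.0224 0.0302 0 0.09; 0.02 0.0224 0.0302 0 0.09; 0.02 0.0224 0.0302 0 0.09"

```text
t: 24.53
position: [0.6636, 0.0525, 0.2573]
tcp_rot: [[-0.403, 0.915, -0.002], [0.915, 0.403, -0.0], [0.001, -0.002, -1.0]]
wrist_force: [-0.1, -0.6, -3.3]
grip_width: 0.0294
finger_force: 28.5
```

>>> step_arm --series "0.02 0.0224 0.0302 0 0.09; 0.02 0.0224 0.0302 0 0.09; 0.02 0.012 0.018 0 0.09; 0.02 -0.003 0.02 0 0.09; 0.02 -0.0065 0.03 0 0.016; 0.02 -0.0065 0.03 0 0; 0.02 -0.0065 0.03 0 0; 0.02 -0.004 0.02 0 0; 0.02 0 0 0 0; 0.02 0 0 0 0"

```text
t: 25.37
position: [0.6927, 0.2606, 0.2569]
tcp_rot: [[-0.709, 0.705, -0.002], [0.705, 0.709, -0.001], [0.001, -0.003, -1.0]]
wrist_force: [-1.0, -0.2, -2.5]
grip_width: 0.0297
finger_force: 28.5
```

Run:
```python
from h import *
s=manip.observe();p=s["position"];r=s["tcp_rot"]
print(s["t"],p,np.degrees(np.arctan2(r[1,1],r[0,1])),s["wrist_force"],s["wrist_torque"],s["finger_force"])
print("to x=-95",np.array([.6904,.2701,.16])-p)
```

```text
25.3667 [0.6927 0.2606 0.2569] 45.186602552546724 [-0.9562 -0.2388 -2.4811] [-0.0784 -0.0929 -0.0223] 28.51171910762787
to x=-95 [-0.0023  0.0095 -0.0969]
```

```bash
cat >> h.py <<'E'
def avg(n=12):
    W=[]
    for _ in range(n):
        vision.read_camera("top");s=manip.observe();W.append(np.r_[s["wrist_force"],s["wrist_torque"],s["position"]])
    W=np.array(W);m=W.mean(0);print("t",s["t"],"F",m[:3],"T",m[3:6],"sd",W[:,3:5].std(0),"pos",m[6:],
      "rack+x com offset mm",1000*np.dot([-m[4],m[3]],[.7071,-.7071])/m[2]*-1)
E
python3 -c "
from h import *
avg()"
```

```text
t 25.9667 F [ 0.1289  0.1281 -2.9081] T [-0.0491 -0.022   0.0075] sd [0.0396 0.037 ] pos [0.694  0.2584 0.2581] rack+x com offset mm 17.30173942556717
```

>>> step_arm --series "0.02 -0.0036 0.0117 -0.03 0; 0.02 0 0 -0.03 0; 0.02 0 0 -0.03 0; 0.02 0 0 -0.015 0; 0.02 -0.003 0.003 0 0; 0.02 -0.0034 0.0034 0 0; 0.02 0 0 0 0; 0.02 0 0 0 0"

```text
t: 26.63
position: [0.6851, 0.2784, 0.156]
tcp_rot: [[-0.708, 0.706, 0.004], [0.706, 0.708, 0.002], [-0.002, 0.004, -1.0]]
wrist_force: [0.6, 1.3, -2.6]
grip_width: 0.0298
finger_force: 28.5
```

>>> step_arm --series "0.02 0 0 -0.005 0; 0.02 0 0 0 0; 0.02 0 0 0 0"

```text
t: 26.88
position: [0.684, 0.2774, 0.1489]
tcp_rot: [[-0.707, 0.707, 0.001], [0.707, 0.707, 0.0], [-0.0, 0.0, -1.0]]
wrist_force: [0.1, 0.4, -3.5]
grip_width: 0.03
finger_force: 28.5
```

>>> step_arm --series "0.02 0 0 -0.003 0; 0.02 0 0 -0.003 0; 0.02 0 0 0 0; 0.02 0 0 0 0"

```text
t: 27.22
position: [0.6836, 0.2772, 0.1418]
tcp_rot: [[-0.707, 0.707, -0.001], [0.707, 0.707, -0.0], [0.0, -0.001, -1.0]]
wrist_force: [-0.0, 0.6, -2.7]
grip_width: 0.0294
finger_force: 28.5
```

>>> step_arm --series "0.02 0 0 -0.003 0; 0.02 0 0 0 0; 0.02 0 0 0 0"

```text
t: 27.47
position: [0.6841, 0.2775, 0.1395]
tcp_rot: [[-0.707, 0.707, 0.0], [0.707, 0.707, 0.0], [-0.0, 0.0, -1.0]]
wrist_force: [-0.5, -0.5, -1.9]
grip_width: 0.0299
finger_force: 28.6
```

>>> step_arm --series "0.02 0 0 -0.003 0; 0.02 0 0 -0.003 0; 0.02 0 0 0 0; 0.02 0 0 0 0"

```text
t: 27.8
position: [0.6843, 0.2774, 0.1343]
tcp_rot: [[-0.708, 0.707, 0.001], [0.707, 0.708, 0.0], [-0.001, 0.001, -1.0]]
wrist_force: [-0.2, -1.1, 4.8]
grip_width: 0.0296
finger_force: 29.5
```

>>> step_arm --series "0.02 0.0035 -0.0035 -0.0025 0; 0.02 0.0035 -0.0035 -0.0025 0; 0.02 0.0035 -0.0035 -0.0025 0; 0.02 0.0035 -0.0035 -0.0025 0; 0.02 0 0 0 0; 0.02 0 0 0 0"

```text
t: 28.3
position: [0.699, 0.2627, 0.1234]
tcp_rot: [[-0.707, 0.707, 0.002], [0.707, 0.707, -0.001], [-0.002, 0.001, -1.0]]
wrist_force: [1.4, -2.7, 5.3]
grip_width: 0.0297
finger_force: 30.3
```

>>> step_arm --series "0.02 0.0033 -0.0033 -0.003 0; 0.02 0.0033 -0.0033 -0.003 0; 0.02 0.0033 -0.0033 -0.003 0; 0.02 0.0033 -0.0033 -0.003 0; 0.02 0 0 0 0; 0.02 0 0 0 0"

```text
t: 28.8
position: [0.7119, 0.2497, 0.1112]
tcp_rot: [[-0.707, 0.707, 0.001], [0.707, 0.707, -0.001], [-0.001, 0.0, -1.0]]
wrist_force: [2.3, -2.0, 3.4]
grip_width: 0.0297
finger_force: 31.1
```

>>> step_arm --series "0.02 0.0024 -0.0024 -0.0034 0; 0.02 0.0024 -0.0024 -0.0034 0; 0.02 0.0024 -0.0024 -0.0034 0; 0.02 0.0024 -0.0024 -0.0034 0; 0.02 0.0024 -0.0024 -0.0034 0; 0.02 0 0 0 0; 0.02 0 0 0 0"

```text
t: 29.38
position: [0.7237, 0.2377, 0.094]
tcp_rot: [[-0.707, 0.707, 0.001], [0.707, 0.707, -0.001], [-0.001, 0.0, -1.0]]
wrist_force: [3.3, -2.1, 3.1]
grip_width: 0.0299
finger_force: 31.4
```

>>> step_arm --series "0.019 0 0 0 0; 0.019 0 0 0 0; 0.019 0.004 -0.004 0.01 0; 0.019 0.005 -0.005 0.025 0; 0.019 0.004 -0.004 0.035 0; 0.019 0 0 0.035 0; 0.019 0 0 0.03 0; 0.019 0 0 0 0; 0.019 0 0 0 0" --grip_force 60

```text
t: 30.13
position: [0.7358, 0.2258, 0.2312]
tcp_rot: [[-0.708, 0.706, 0.001], [0.706, 0.708, 0.001], [-0.0, 0.002, -1.0]]
wrist_force: [-0.2, -0.9, -3.4]
grip_width: 0.0291
finger_force: 62.5
```

```bash
python3 -c "
from h import *
avg(16)"
```

```text
t 30.9333 F [-0.2038  0.0567 -3.2397] T [-0.1434 -0.1328 -0.0032] sd [0.0196 0.0427] pos [0.7352 0.2252 0.2278] rack+x com offset mm 60.27519980882103
```

>>> step_arm --series "0.019 -0.008 0.008 -0.015 0; 0.019 -0.0079 0.0079 -0.015 0; 0.019 0 0 0 0; 0.019 -0.005 0.005 -0.0123 0; 0.019 -0.005 0.005 -0.0123 0; 0.019 -0.005 0.005 -0.0123 0; 0.019 -0.005 0.005 -0.0123 0; 0.019 -0.005 0.005 -0.0123 0; 0.019 -0.005 0.005 -0.0123 0; 0.019 0 0 0 0; 0.019 0 0 0 0"

```text
t: 31.85
position: [0.6913, 0.2706, 0.1272]
tcp_rot: [[-0.708, 0.706, 0.002], [0.706, 0.708, -0.001], [-0.002, 0.001, -1.0]]
wrist_force: [0.2, -2.4, 2.9]
grip_width: 0.0295
finger_force: 63.0
```

>>> step_arm --series "0.019 0 0 0.008 0; 0.019 -0.0035 0.0035 0 0; 0.019 -0.0035 0.0035 0 0; 0.019 0 0 0 0; 0.019 0 0 -0.004 0; 0.019 0 0 -0.004 0; 0.019 0 0 0 0; 0.019 0 0 0 0"

```text
t: 32.52
position: [0.6826, 0.2779, 0.1245]
tcp_rot: [[-0.708, 0.707, -0.002], [0.707, 0.708, -0.001], [0.001, -0.002, -1.0]]
wrist_force: [-0.2, -0.2, -1.9]
grip_width: 0.0291
finger_force: 62.3
```

>>> step_arm --series "0.019 0 0 -0.003 0; 0.019 0 0 0 0; 0.019 0 0 0 0"

```text
t: 32.77
position: [0.683, 0.2781, 0.1222]
tcp_rot: [[-0.707, 0.707, -0.001], [0.707, 0.707, -0.0], [0.0, -0.001, -1.0]]
wrist_force: [0.1, -0.1, -2.9]
grip_width: 0.0297
finger_force: 62.3
```

>>> step_arm --series "0.019 0 0 -0.003 0; 0.019 0 0 0 0; 0.019 0 0 0 0"

```text
t: 33.02
position: [0.6829, 0.2786, 0.1195]
tcp_rot: [[-0.707, 0.707, -0.0], [0.707, 0.707, 0.001], [0.001, 0.0, -1.0]]
wrist_force: [-1.2, 1.8, -3.6]
grip_width: 0.0294
finger_force: 62.4
```

>>> step_arm --series "0.019 -0.0028 0.0028 0 0; 0.019 0 0 -0.003 0; 0.019 0 0 0 0; 0.019 0 0 0 0"

```text
t: 33.35
position: [0.6808, 0.2809, 0.1173]
tcp_rot: [[-0.708, 0.707, 0.001], [0.707, 0.708, -0.0], [-0.001, 0.001, -1.0]]
wrist_force: [-0.1, 0.8, 0.2]
grip_width: 0.029
finger_force: 62.6
```

>>> step_arm --series "0.019 0 0 -0.003 0; 0.019 0 0 0 0; 0.019 0 0 0 0"

```text
t: 33.6
position: [0.6811, 0.2811, 0.1144]
tcp_rot: [[-0.707, 0.707, 0.002], [0.707, 0.707, 0.001], [-0.001, 0.002, -1.0]]
wrist_force: [0.7, 0.0, 3.9]
grip_width: 0.0294
finger_force: 63.2
```

>>> step_arm --series "0.0298 0 0 0 0; 0.02 0 0 0 0; 0.02 0 0 0 0; 0.02 0 0 0 0" --grip_force 20

```text
t: 33.93
position: [0.681, 0.2812, 0.114]
tcp_rot: [[-0.707, 0.707, 0.001], [0.707, 0.707, 0.001], [-0.001, 0.001, -1.0]]
wrist_force: [1.5, 1.3, 4.0]
grip_width: 0.0299
finger_force: 26.7
```

>>> step_arm --series "0.02 0 0 -0.003 0; 0.02 0 0 -0.003 0; 0.02 0 0 0 0; 0.02 0 0 0 0"

```text
t: 34.27
position: [0.6804, 0.2819, 0.1083]
tcp_rot: [[-0.707, 0.707, 0.0], [0.707, 0.707, 0.002], [0.001, 0.001, -1.0]]
wrist_force: [-1.3, 0.5, 6.5]
grip_width: 0.0299
finger_force: 27.1
```

Run:
```python
from h import *
a=cv2.imread("pics/scene0.png")[...,::-1];b=vision.read_camera("scene")
cv2.imwrite("pics/now.png",b[...,::-1])
A=cv2.GaussianBlur(a,(3,3),0).mean(2);B=cv2.GaussianBlur(b,(3,3),0).mean(2)
for y in range(296,336,2):
    print(y," ".join("%3d/%3d"%(A[y,x],B[y,x]) for x in range(444,488,3)))
```

```text
296  41/ 75  72/ 75 126/ 81 140/ 83 140/ 73 102/ 36  72/ 40  72/ 37  74/ 51  60/ 42  64/ 37 104/ 35  51/ 39  54/ 50  59/ 54
298  48/ 68  83/ 67  78/ 82 130/ 82 125/ 74  75/ 36  71/ 39  72/ 39 114/ 41 129/ 37  43/ 37  69/ 44 113/109  51/ 43  52/ 48
300  96/ 56 152/ 49  57/ 70  82/ 82  88/ 73  70/ 36  72/ 38  72/ 39 128/ 36 110/ 35  47/ 35  42/ 43 138/142 114/114  50/ 45
302 167/ 49 238/ 40  83/ 56  57/ 73  67/ 70  71/ 37  70/ 38  76/ 37  85/ 35  75/ 37  53/ 38  39/ 30 118/124 145/146 114/113
304 236/ 39 237/ 80 191/ 64  61/ 57  64/ 75  70/ 59  69/ 37  81/ 37  78/ 34  72/ 57  63/ 58  38/ 31  93/ 92 143/145 144/146
306 235/ 91 236/149 184/110  73/ 56  62/ 81  69/ 59  77/ 36  83/ 50  71/ 50  70/ 70  70/ 67  42/ 33  64/ 57 142/144 143/145
308 234/147 238/148 180/131  76/ 70  73/ 90  77/ 50  83/ 39  74/ 75  70/ 69  72/ 68  63/ 70  39/ 37  40/ 34 114/110 138/140
310 237/147 217/139 106/ 90  60/ 71  78/ 92  84/ 41  78/ 38  70/ 72  71/ 68  69/ 69  43/ 60  40/ 35  40/ 33 114/110 140/143
312 238/147 132/ 87  40/ 39  51/ 55  62/ 93  79/ 38  73/ 65  71/ 69  70/ 70  54/ 67  39/ 40  40/ 32  72/ 66 
[... 679 characters left out ...]
  35/ 33  39/ 35  41/ 35  40/ 35 142/113 211/145 240/146 186/138 119/121  89/ 92
326  42/ 41  50/ 47  90/ 91 128/130 142/144  72/ 70  35/ 34  37/ 37  74/ 73 194/141 237/146 234/147 132/125 113/116  67/ 68
328  42/ 41  42/ 42  53/ 52  89/ 91 132/134 141/143  66/ 66  48/ 39 131/132 230/146 237/147 179/133 122/126  83/ 83  61/ 59
330  52/ 42  44/ 42  43/ 43  56/ 53  95/ 97 134/137 137/140 108/ 93 170/145 237/146 231/146 122/120 104/107  61/ 62  59/ 59
332  56/ 43  51/ 42  43/ 43  44/ 42  62/ 61  98/100 137/140 160/144 171/136 227/140 159/130 115/119  69/ 71  60/ 58  55/ 55
334  57/ 44  53/ 43  45/ 43  44/ 42  44/ 42  61/ 62 104/107 215/140 228/142 135/110 121/124  85/ 86  58/ 59  57/ 56  44/ 44
```

The foot outline matches the starting image to under a pixel, so it lies flat in its bay. I ease off the spring and release.

>>> step_arm --series "0.02 0 0 0.003 0; 0.02 0 0 0.003 0; 0.02 0 0 0.002 0; 0.02 0 0 0 0; 0.034 0 0 0 0; 0.034 0 0 0 0; 0.06 0 0 0 0; 0.06 0 0 0 0; 0.06 0 0 0 0"

```text
t: 35.07
position: [0.6794, 0.2809, 0.1148]
tcp_rot: [[-0.708, 0.707, -0.002], [0.707, 0.708, -0.0], [0.001, -0.002, -1.0]]
wrist_force: [-0.7, 0.1, -0.9]
grip_width: 0.0601
finger_force: 0.0
```

>>> step_arm --series "0.065 0.005 -0.005 0 0; 0.065 0.01 -0.01 0 0; 0.065 0.015 -0.015 0 0; 0.065 0.015 -0.015 0.005 0; 0.065 0.01 -0.01 0.03 0; 0.065 0 0 0.04 0; 0.065 0 0 0.04 0; 0.065 0 0 0.03 0; 0.065 0 0 0 0; 0.065 0 0 0 0"

```text
t: 35.9
position: [0.7378, 0.225, 0.2645]
tcp_rot: [[-0.707, 0.707, 0.007], [0.707, 0.707, 0.001], [-0.004, 0.006, -1.0]]
wrist_force: [-0.1, 0.1, 0.5]
grip_width: 0.065
finger_force: 0.0
```

Run:
```python
from h import *
obs()
for n in("scene","top"):
    a=cv2.imread(f"pics/{n}0.png")[...,::-1];b=vision.read_camera(n);cv2.imwrite(f"pics/{n}9.png",b[...,::-1])
    A=cv2.GaussianBlur(a,(3,3),0).mean(2);B=cv2.GaussianBlur(b,(3,3),0).mean(2);D=B-A
    x0,x1,y0,y1=(438,488,276,336) if n=="scene" else (155,195,172,215)
    for y in range(y0,y1,3): print(y," ".join("%3d/%3d"%(A[y,x],B[y,x]) for x in range(x0,x1,4)))
```

```text
t 35.9 pos [0.7378 0.225  0.2645] rot [-0.7067  0.7074  0.0072  0.7075  0.7068  0.0013 -0.0041  0.006  -1.    ] F [-0.0806  0.0611  0.4562] w 0.06502022510007695 ff 0.0
276 134/135  50/ 43 102/ 98  53/ 90  56/ 41  65/ 55  72/ 69  63/ 59  60/ 56  61/ 57  62/ 57  62/ 58  61/ 59
279 142/142  91/ 87  42/ 34 143/130  65/ 61  62/ 56  62/ 57  73/ 69  65/ 61  60/ 55  62/ 58  61/ 58  61/ 58
282 123/123  71/ 69  40/ 33 115/115 145/147 140/138  88/ 86  60/ 55  73/ 69  68/ 64  60/ 56  61/ 57  61/ 58
285  72/ 70  73/ 69  49/ 44  67/ 64 134/135 141/141 144/146 103/104  61/ 56  72/ 68  68/ 66  60/ 57  60/ 58
288  71/ 71  70/ 70  45/ 39  89/ 65 139/140 142/142 144/145 107/118  52/ 50  60/ 57  70/ 67  70/ 68  60/ 58
291  71/ 71  54/ 52  52/ 40 137/137 139/140 142/143 130/136  73/ 72  89/ 79  49/ 45  59/ 57  67/ 65  70/ 68
294  71/ 67  41/ 36  92/ 87 139/139 139/141 140/143  82/ 88  72/ 72  65/ 67 102/102  49/ 45  58/ 56  66/ 64
297  43/ 40  40/ 35  60/ 60 103/102 141/142 105/114  71/ 70  71/ 70 114/ 92  44/ 42 109/109  48/ 46  57/ 56
300  40/ 36  39/ 38 155/158  57/ 55  94/ 97  70/ 71  72/ 70  82/ 78
[... 1788 characters left out ...]
/ 38  48/ 40  36/ 35  38/ 37
193  37/ 99  39/ 74  75/ 98  92/ 64 105/ 38  66/ 38  49/ 39  41/ 37  25/ 25  38/ 37
196  38/ 93  42/ 81  75/ 92  77/ 79  63/ 38  49/ 38  48/ 39  32/ 37  22/ 23  27/ 26
199 106/ 83 112/ 89 113/ 82  75/ 87  53/ 40  48/ 38  59/ 39  52/ 38  22/ 24  27/ 29
202 214/ 75 140/ 89 114/ 66  82/ 87  51/ 50  56/ 38  76/ 38  42/ 38  22/ 25  35/ 35
205 219/ 71 194/ 85 103/ 65 107/ 83  73/ 66  79/ 38  51/ 38  28/ 37  24/ 31  36/ 37
208 219/ 52 224/ 72 159/ 75 107/ 72  84/ 76  50/ 39  47/ 39  24/ 39 115/100  49/ 51
211 224/ 61 226/ 63 220/ 76 118/ 56  49/ 73  47/ 49  36/ 38  18/ 39 161/121 156/156
214 222/ 69 225/ 63 220/ 65 214/ 57  73/ 65  34/ 60  24/ 39  31/ 38 132/100 187/187
```

Back in its bay, the stamp matches its starting image almost pixel for pixel: right place, right lean, handle up. The robot is touching nothing.

```bash
python3 -c "
from rig import manip
print(manip.job_done())"
```

```text
the job is handed in; nothing more can be done
None
```

The job is handed in at about 36 s of the 61 s allowed, with no verdict returned: the magnifier is upright on the bench off the pad, the stamp was held pressed about 14 mm (estimated from force) for over 0.5 s with roughly 11 N on the pad, and it is back in its bay.

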